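Shut the cruet and show its foot to the close-up camera

TASK

Before the cruet can be tipped, turn its wing cap clockwise until it is fully shut, with the cruet still standing in its bamboo caddy. Then lift the cruet out and hold it in the air so that the centre of its foot is on the camera's line of sight, about 15 cm from the lens, with the underside squarely facing the lens, so a colleague can check the glass for chips; finish while still holding it there, motionless. Leave the bowl, the sieve, the tagine base and the camera untouched.

Things in the scene. Friction and masses are not known exactly. Their poses are not given: they have to be found in the camera images.
- cruet: Loose green glass cruet, 0.25-0.48 kg. Square body 48 x 48 mm, flat upright sides, 105 mm tall, steel band at the foot; neck 18 mm wide from 105 to 112 mm, wing cap from 112 to 140 mm above the foot. Origin: centre of the underside (foot); z up through the cap, x and y square to the sides. Starts in the caddy's pocket. Gripped by its sides from above, TCP 92 mm above the foot clears the cap.
- cap (a joint): Dark wooden captive quarter-turn wing cap: turns about the cruet's z axis, never rises or comes off. rad: 0 = fully shut, at a stop, wing along the cruet's x; positive = open, counter-clockwise from above (to 1.5). Starts 0.7 to 1.3. Light friction (0.02 N m), stays where left. Wing: bar 36 mm long, 18 thick, 28 high, centred on the axis; pinch across its thickness from above.
- cap_top (a point): Centre of the wing cap's flat top (small brass disc), 140 mm above the cruet's foot; its x axis lies along the wing, z up.
- caddy: Fixed bamboo block 92 (x) x 78 (y) x 32 mm high with a square 51 x 51 mm pocket in its centre, pocket floor 6 mm above the shelf. Origin: centre of the underside. The cruet's x lies along the caddy's x (long side), so the shut wing points along the long side. The pocket lets the cruet turn about 0.06 rad at most.
- camera: Fixed black close-up camera (62 x 44 x 30 mm, aluminium lens ring 36 mm wide, blue centre) on a round foot. Origin: centre of the lens front, 78 mm above the shelf. Its z axis is the line of sight, up and back to the robot's side, 0.61 rad (35 degrees) off vertical. Goal: cruet's foot centre on this axis 150 mm out, cruet's z parallel to it (foot to the lens, cap up, leaning towards the robot).
- bowl: Acacia bowl, 124 mm wide, 50 mm high, loose bystander; origin at the centre of its underside.
- sieve: Small stainless sieve, pan 90 mm wide and 35 mm high, with a flat handle reaching 153 mm along its x; loose bystander; origin under the pan's centre.
- tagine: Glazed terracotta tagine base, 244 mm wide, 50 mm high, on a bamboo square trivet, 210 mm wide, 16 mm high; loose bystander; origin at the centre of its underside.
Things that resemble listed ones, but are neither listed nor needed, are in the scene too. There is more than one size of the caddy; the one meant has the size given above. There is more than one size of the cruet; the one meant has the size given above.

How it is judged:
On the way, in this order (a step that is already met when the one before it is completed fails the run):
1. the cap is turned fully shut while the cruet stands in the caddy (value of joint cap below 0.1 rad and z of cruet in the frame of caddy below 0.015 m and angle between cruet's own z axis and vertical below 0.15 rad), for 0.2 s.
2. the cruet is lifted clear of the caddy (height (world z) of cruet above 0.045 m and contact force between cruet and the fingers above 1 N), for 0.1 s.
At the end, for the whole second after the job is handed in: The cruet is held still in the gripper, touching nothing else: foot's centre 120-180 mm from the lens along the line of sight, at most 25 mm off it along either camera axis, cruet axis within 0.2 rad of the line of sight, foot towards the lens, cap shut (under 0.12 rad) (value of joint cap below 0.12 rad and z of cruet in the frame of camera between 0.12 and 0.18 m and x of cruet in the frame of camera between -0.025 and 0.025 m and y of cruet in the frame of camera between -0.025 and 0.025 m and angle between the z axis of cruet and the z axis of camera, either way round below 0.2 rad and angle between cruet's own z axis and vertical below 1 rad and height (world z) of cruet above 0.12 m and contact force between cruet and the fingers above 2 N and contact force between cruet and caddy below 0.1 N and contact force between cruet and camera below 0.1 N and linear speed of cruet below 0.03 m/s and angular speed of cruet below 0.2 rad/s); the arm keeps its last pose, push and grip.
It fails at once if the cruet is tipped while its cap is open (value of joint cap above 0.2 rad and angle between cruet's own z axis and vertical above 0.3 rad).
It fails at once if the bowl is pushed away (distance of bowl from where it was at the start of the episode above 0.015 m).
It fails at once if the sieve is pushed away (distance of sieve from where it was at the start of the episode above 0.015 m).
It fails at once if the tagine base is pushed away (distance of tagine from where it was at the start of the episode above 0.015 m).
It fails at once if the camera is knocked (contact force between camera and the arm above 1 N or contact force between camera and the fingers above 1 N or contact force between camera and cruet above 1 N).
It also fails if it takes over 48 s, if anything falls off the work surface, if the arm or the gripper's body presses on something with over 40 N, if the wrist force passes 120 N, or if a joint passes its speed limit or range.

ROBOT

A 6-joint arm with a two-finger parallel gripper is mounted at the origin on the work surface. World frame = base frame: x ahead of the robot, y to its left, z up, the work surface at z = 0. Lengths are in m, angles in rad, forces in N, time in s.
With the tool pointing down it reaches from about 0.35 to 0.975 m from the base axis. Payload 4.9 kg.
Tool frame: the origin (TCP) lies between the finger pads, 19 mm behind the fingertips; this is the grasp point; z points along the fingers, y is the line along which they close (so a half turn about z gives the same grasp; the last joint's range is limited). The gripper opens to 85 mm and grips with 20 to 120 N. Pads are 22 mm wide; open, the fingers measure 114 mm over their backs; the gripper's body (76 mm by 85 mm) begins 54 mm behind the grasp point. The pads swing forward as they close: fully open they stand 13 mm farther back than shut.
Start: joints at [-1.452, 0.053, 1.613, -0, 1.476, -0.119], TCP at [0.147, -0.607, 0.25] pointing down, gripper open.
Joint ranges: [-3.01, 3.01], [-1.01, 2.22], [0.06, 2.58], [-1.02, 4.17], [0.09, 2.62], [-3.14, 3.14]. Speed limits (rad/s): [2.57, 2.57, 3.14, 3.14, 3.14, 3.14].

INTERFACE

Orientations are given as a unit quaternion [w, x, y, z].
In Python, from plant import manip gives the robot as it stands.
- The arm moves only by the tool send_rows, never from a script. Its argument "increments" is a list of rows, each an object of numbers: "claw": the closure, from -1 (fully open) to 1 (shut); "dx", "dy", "dz": the shift along the tool's x, y, z in units of 0.5 m (1.0 is 0.5 m); "yaw": the turn about the tool's z in units of 1.5 rad (1.0 is 1.5 rad). A call has 1 to 20 rows; each row is the pose to reach, as a shift and turn from the pose commanded when the call began, along the tool's axes at that moment; what a row does not reach only later rows make up. A row lasts 1/8 s, in which the tool goes at most 62.5 mm and 10.7 degrees, less where a joint would pass 70% of its speed; a pose out of reach is approached as far as the arm can. A call with a number of a shift or a turn outside -1 to 1 is refused whole. A call with a gripper value outside its range is refused whole. The fingers move at their own pace and stop on an object; the grip force is fixed at half the most. Time passes only in rows, so rows that repeat a pose let the fingers close. It gives the time, the measured TCP pose, the force, the opening and the grip force at its end, in the units of the state.
- manip.state(): the state, without advancing time (a new reading comes with each control period).
- manip.grab_frame(name): name is "scene" or "top" or "wrist"; returns the picture (420x560x3 uint8, red, green, blue); there is no depth.
- manip.camera_params(name): a dict with "camera_matrix" (3x3 intrinsics, pixels), "extrinsics" (4x4, takes a point from world to camera coordinates); the wrist camera has in their place "tool_from_camera" (4x4, takes a point from camera to tool coordinates, whose origin is the TCP and whose axes are the flange's). Camera axes: x right, y down, z forward; pixel columns grow to the right and rows downward; lengths in m; the calibration is good to about 2 mm. A picture is of the moment at which its call begins: read the wrist's pose just before it. camera_params takes no time and is no camera call.
- manip.job_done(): hands the job in; it is judged then, once.
The state is a dict: "time": time; "joint_pos": joint angles; "joint_vel": joint speeds; "joint_efforts": joint torques, N m; "tool_pos": TCP position; "tool_rot": TCP orientation; "contact_force": force on the tool from outside, world axes, zero at the start; "ft_torque": the same for the moment, N m; "gripper_width": opening from 0.0 (shut) to 1.0 (fully open); "grasp_force": force on a finger pad.
Only numpy, scipy, OpenCV 4.12 (cv2) and the standard library are available. Lean on these libraries where they do the work, as an engineer would, in place of code of your own. Each camera call takes 0.05 s, during which the arm holds its last target. There are 200 camera calls.

## Working session

There is one attempt and no reset: what is moved stays moved. The work goes in short steps, Python scripts to look and compute and a tool call to move; the robot and the scene stay as the last step left them, time stands still between calls to the robot, and variables do not carry over. Pictures are saved under pics/ and viewed, at most 10 in all, crops included, and the job is handed in when it is done.

Besides the shell and the picture viewer there is one more tool, called as a command line: name --argument value ..., lists and objects as JSON in quotes. send_rows: Moves the arm, as the interface text tells. Shifts and turns lie within -1 to 1; 1 stands for 0.5 m of shift or 1.5 rad of turn. Its arguments: {"type":"object","properties":{"increments":{"type":"array","items":{"type":"object","properties":{"claw":{"type":"number"},"dx":{"type":"number"},"dy":{"type":"number"},"dz":{"type":"number"},"yaw":{"type":"number"}}}}},"required":["increments"]}

```bash
mkdir -p pics; ls; cat > h.py <<'E'
import numpy as np, cv2
from plant import manip
def snap(n,f):
    im=cv2.cvtColor(manip.grab_frame(n),cv2.COLOR_RGB2BGR); cv2.imwrite(f,im); return im
def P(n):
    p=manip.camera_params(n); return np.array(p["camera_matrix"]),np.array(p["extrinsics"])
def ray(n,uv):
    K,T=P(n); R,t=T[:3,:3],T[:3,3]
    return -R.T@t, R.T@np.linalg.solve(K,[uv[0],uv[1],1.])
def onz(n,uv,z):
    c,d=ray(n,uv); return c+d*(z-c[2])/d[2]
def proj(n,X):
    K,T=P(n); q=K@(T[:3,:3]@np.array(X)+T[:3,3]); return q[:2]/q[2]
def tri(u1,n1,u2,n2):
    c1,d1=ray(n1,u1);c2,d2=ray(n2,u2); d1/=np.linalg.norm(d1);d2/=np.linalg.norm(d2)
    s=np.linalg.lstsq(np.c_[d1,-d2],c2-c1,rcond=None)[0]
    a,b=c1+s[0]*d1,c2+s[1]*d2; return (a+b)/2,np.linalg.norm(a-b)
E
python3 - <<'E'
from h import *
print(manip.state())
for n in("scene","top"):
    snap(n,f"pics/{n}0.png"); K,T=P(n); print(n,K.round(1).tolist(),T.round(3).tolist())
E
```

```text
pics
{'time': 0.0, 'joint_pos': array([-1.45199817e+00,  5.33684519e-02,  1.61426964e+00, -1.08195571e-06,
        1.47600462e+00, -1.19010822e-01]), 'joint_vel': array([ 2.43083609e-04, -3.67858085e-04, -2.21350053e-04,  1.05915592e-03,
        9.33094903e-05,  6.18105260e-05]), 'joint_efforts': array([-2.49617529e-03, -3.93683124e+01, -3.70177853e+01, -1.15689622e-04,
        7.26496830e-03, -3.35349583e-06]), 'tool_pos': array([ 0.14715846, -0.60683593,  0.24877034]), 'tool_rot': array([-1.02503013e-03,  9.92938659e-01,  1.18624490e-01, -4.29500825e-07]), 'contact_force': array([-0.13510696,  0.46306614,  0.00458693]), 'ft_torque': array([ 0.00619022,  0.00068976, -0.00762427]), 'grasp_force': 0.0, 'gripper_width': 1.000386948439697}
scene [[487.1, 0.0, 276.1], [0.0, 487.1, 209.4], [0.0, 0.0, 1.0]] [[-0.2, 0.98, 0.009, 0.077], [0.591, 0.127, -0.797, -0.214], [-0.782, -0.154, -0.604, 1.823], [0.0, 0.0, 0.0, 1.0]]
top [[510.6, 0.0, 278.3], [0.0, 510.6, 211.9], [0.0, 0.0, 1.0]] [[-0.016, -1.0, 0.014, 0.017], [-0.998, 0.015, -0.069, 0.544], [0.068, -0.015, -0.998, 1.573], [0.0, 0.0, 0.0, 1.0]]
```

View pics/scene0.png

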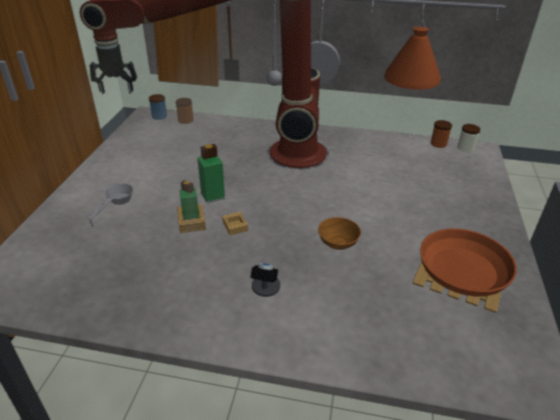

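View pics/top0.png

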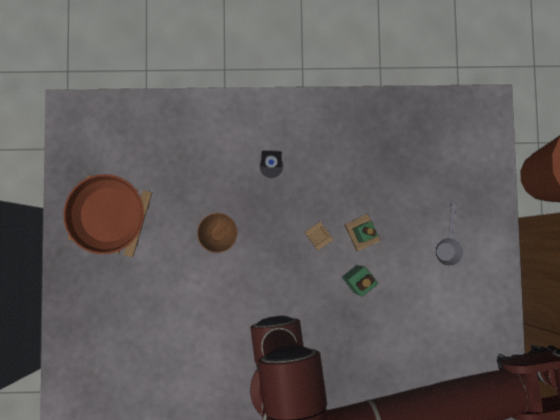

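Candidates, cruet: one standing in the caddy, scene (190,205) / top (364,232); a bigger one beside it, scene (211,175) / top (361,280). Caddies: one holding the cruet, scene (191,218) / top (363,232); a small empty one, scene (235,223) / top (319,236). I choose the cruet in the larger caddy and check its size and shape in a crop.

```bash
python3 - <<'E'
from h import *
t=cv2.imread("pics/top0.png"); s=cv2.imread("pics/scene0.png")
def crop(im,x,y,w,h,k): return cv2.resize(im[y:y+h,x:x+w],None,fx=k,fy=k,interpolation=cv2.INTER_CUBIC)
a=crop(t,340,205,60,60,5);b=crop(s,165,170,60,60,5);c=crop(t,245,135,60,60,5);d=crop(s,235,245,60,60,5)
cv2.imwrite("pics/crop1.png",np.vstack([np.hstack([a,b]),np.hstack([c,d])])[:600])
def blob(im,lo,hi,x,y,w,h):
    m=cv2.inRange(cv2.cvtColor(im[y:y+h,x:x+w],cv2.COLOR_BGR2HSV),lo,hi)
    cs=cv2.findContours(m,0,2)[0]; c=max(cs,key=cv2.contourArea); 
    return (c+[x,y]).astype(np.float32),m
for n,im,bx in(("top",t,(250,145,45,40)),("scene",s,(240,250,50,45))):
    c,m=blob(im,(105,120,60),(125,255,255),*bx); print(n,"lens",(cv2.moments(m,True)["m10"]/m.sum()*255+bx[0],cv2.moments(m,True)["m01"]/m.sum()*255+bx[1]),(m>0).sum())
for n,im,bx in(("top",t,(340,205,45,50)),("scene",s,(170,200,45,35)),("top",t,(300,215,38,40)),):
    c,m=blob(im,(10,80,60),(28,255,255),*bx)
    h=cv2.convexHull(c)[:,0]; w=np.array([onz(n,p,.032)[:2] for p in h],np.float32)
    print(n,"caddy",cv2.minAreaRect(w))
E
```

```text
top lens (np.float64(270.77777777777777), np.float64(161.5)) 18Traceback (most recent call last):
  File "<stdin>", line 11, in <module>
  File "<stdin>", line 8, in blob
ValueError: max() iterable argument is empty
```

View pics/crop1.png

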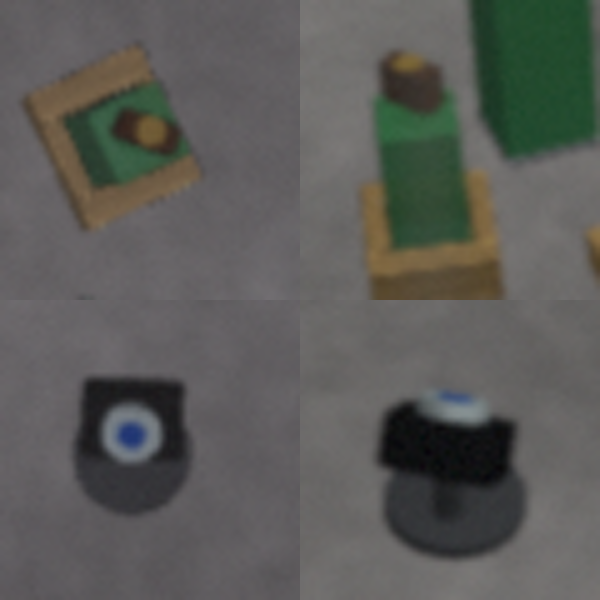

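The crop shows the chosen cruet standing in the 92 x 78 caddy: brass disc at top (370.2,231.0) and scene (186.4,182.4), lens at top (271,161.6) and scene (266,264.6).

```bash
python3 - <<'E'
from h import *
print("disc",tri((370.2,231),"top",(186.4,182.4),"scene"), onz("top",(370.2,231),.146))
print("lens",tri((271,161.6),"top",(266,264.6),"scene"), onz("top",(271,161.6),.078))
c=np.array([onz("top",(340+x/5,205+y/5),.032)[:2] for x,y in[(25,100),(140,45),(202,172),(90,230)]])
print("caddy",c.mean(0)); 
for i in range(4):
    d=c[(i+1)%4]-c[i]; print(np.linalg.norm(d),np.degrees(np.arctan2(d[1],d[0]))%180)
w=np.array([onz("top",(340+x/5,205+y/5),.146)[:2] for x,y in[(115,122),(182,138)]]);d=w[1]-w[0];print("wing",np.degrees(np.arctan2(d[1],d[0]))%180)
c=np.array([onz("top",(245+x/5,135+(y-300)/5),.08)[:2] for x,y in[(85,380),(183,381)]]);print("cam",c)
print("camfoot",onz("top",(245+132/5,135+157/5),.0))
c=manip.camera_params("wrist"); print(np.array(c["tool_from_camera"]).round(3),np.array(c["camera_matrix"])[0])
E
```

```text
disc (array([ 0.47612525, -0.2495948 ,  0.142503  ]), np.float64(0.005425784504395739)) [ 0.47678751 -0.2515695   0.146     ]
lens (array([0.69267508, 0.03253228, 0.07521279]), np.float64(0.005958477191771856)) [0.69278134 0.02961433 0.078     ]
caddy [ 0.47627769 -0.25094947]
0.07939698358519012 114.56230657928867
0.08702261441199989 24.579384579886494
0.07832343738671593 116.22189026912672
0.08929812688724072 25.288861083263598
wing 75.69152343964313
cam [[ 0.72510634  0.05631506]
 [ 0.72372466 -0.00286716]]
camfoot [0.69053663 0.02837793 0.        ]
[[ 0.    -0.956 -0.295  0.075]
 [ 1.     0.    -0.    -0.001]
 [ 0.    -0.295  0.956 -0.124]
 [ 0.     0.     0.     1.   ]] [378.24905286   0.         271.25477056]
```

send_rows --increments '[{"dx": 0.81,"dy": -0.537,"dz": -0.02,"yaw": -0.723,"claw": -1},{"dx": 0.81,"dy": -0.537,"dz": -0.02,"yaw": -0.723,"claw": -1},{"dx": 0.81,"dy": -0.537,"dz": -0.02,"yaw": -0.723,"claw": -1},{"dx": 0.81,"dy": -0.537,"dz": -0.02,"yaw": -0.723,"claw": -1},{"dx": 0.81,"dy": -0.537,"dz": -0.02,"yaw": -0.723,"claw": -1},{"dx": 0.81,"dy": -0.537,"dz": -0.02,"yaw": -0.723,"claw": -1},{"dx": 0.81,"dy": -0.537,"dz": -0.02,"yaw": -0.723,"claw": -1},{"dx": 0.81,"dy": -0.537,"dz": -0.02,"yaw": -0.723,"claw": -1},{"dx": 0.81,"dy": -0.537,"dz": -0.02,"yaw": -0.723,"claw": -1},{"dx": 0.81,"dy": -0.537,"dz": -0.02,"yaw": -0.723,"claw": -1},{"dx": 0.81,"dy": -0.537,"dz": -0.02,"yaw": -0.723,"claw": -1},{"dx": 0.81,"dy": -0.537,"dz": -0.02,"yaw": -0.723,"claw": -1}]'

```text
time: 1.6
tool_pos: [0.4769, -0.252, 0.2599]
tool_rot: [-0.0, 0.79, 0.613, -0.0]
contact_force: [-0.3, -0.1, 0.5]
gripper_width: 1.0
grasp_force: 0.0
```

```bash
cat >> h.py <<'E'
from scipy.spatial.transform import Rotation as Ro
def tool():
    s=manip.state(); q=s["tool_rot"]; return np.array(s["tool_pos"]),Ro.from_quat(q[[1,2,3,0]]).as_matrix()
def wz(uv,z,p,R):
    c=manip.camera_params("wrist");T=np.array(c["tool_from_camera"]);d=R@T[:3,:3]@np.linalg.solve(np.array(c["camera_matrix"]),[uv[0],uv[1],1.]);o=p+R@T[:3,3]
    return o+d*(z-o[2])/d[2]
E
python3 - <<'E'
from h import *
p,R=tool(); s=manip.state(); print(s["time"],p,np.degrees(np.arctan2(R[1,0],R[0,0])),s["joint_pos"].round(3)); print(R.round(4))
np.savez("w1",p=p,R=R); snap("wrist","pics/w1.png")
E
```

```text
1.6 [ 0.47691379 -0.25197357  0.25991875] 75.65166444925185 [-0.624 -0.159  1.8   -0.     1.501 -0.374]
[[ 2.478e-01  9.688e-01 -2.000e-04]
 [ 9.688e-01 -2.478e-01  0.000e+00]
 [ 0.000e+00 -2.000e-04 -1.000e+00]]
```

View pics/w1.png

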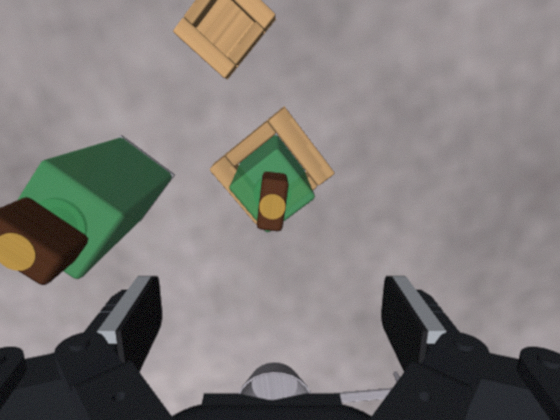

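The wrist view shows the wing cap with its brass disc at (272,207), wing nearly along the tool's x; the larger cruet is at the left (100,200).

```bash
python3 - <<'E'
from h import *
d=np.load("w1.npz");p,R=d["p"],d["R"]; im=cv2.imread("pics/w1.png"); hsv=cv2.cvtColor(im,cv2.COLOR_BGR2HSV)
m=np.zeros(im.shape[:2],np.uint8); m[165:240,245:300]=1
b=cv2.inRange(hsv,(15,120,110),(30,255,255))*m; b[:190]=0; M=cv2.moments(b,True); u=(M["m10"]/M["m00"],M["m01"]/M["m00"]); print(u,M["m00"],wz(u,.146,p,R))
# wing outline: dark brown edges
w=cv2.inRange(hsv,(0,60,10),(18,255,110))*m; w[b>0]=255
c=max(cv2.findContours(w,0,2)[0],key=cv2.contourArea)[:,0]; 
pts=np.array([wz(q,.146,p,R)[:2] for q in c],np.float32); r=cv2.minAreaRect(pts); bx=cv2.boxPoints(r); 
for i in range(2):
    e=bx[i+1]-bx[i]; print("wing",np.linalg.norm(e),np.degrees(np.arctan2(e[1],e[0]))%180)
# caddy outline from wrist at z=.032: hull of bamboo+cruet
k=np.zeros_like(m); k[100:235,205:340]=1
y=cv2.inRange(hsv,(10,70,60),(28,170,255))*k; h=cv2.convexHull(np.vstack([q for q in cv2.findContours(y,0,2)[0] if cv2.contourArea(q)>40]))[:,0]
pts=np.array([wz(q,.032,p,R)[:2] for q in h],np.float32); r=cv2.minAreaRect(pts);bx=cv2.boxPoints(r);print(r)
for i in range(2):
    e=bx[i+1]-bx[i]; print("caddy",np.linalg.norm(e),np.degrees(np.arctan2(e[1],e[0]))%180)
E
```

```text
(271.7818181818182, 206.31454545454545) 550.0 [ 0.47746328 -0.24771262  0.146     ]
wing 0.017145399 157.4045
wing 0.038724896 67.404495
((0.47976329922676086, -0.25194647908210754), (0.09095722436904907, 0.08978329598903656), 24.063989639282227)
caddy 0.089783266 114.06398
caddy 0.09095719 24.063984
```

send_rows --increments '[{"dx": 0.006,"dy": -0.001,"dz": 0.1,"yaw": 0.053,"claw": -1},{"dx": 0.006,"dy": -0.001,"dz": 0.2,"yaw": 0.053,"claw": -1},{"dx": 0.006,"dy": -0.001,"dz": 0.24,"yaw": 0.053,"claw": -1},{"dx": 0.006,"dy": -0.001,"dz": 0.24,"yaw": 0.053,"claw": -1},{"dx": 0.006,"dy": -0.001,"dz": 0.24,"yaw": 0.053,"claw": 1},{"dx": 0.006,"dy": -0.001,"dz": 0.24,"yaw": 0.053,"claw": 1},{"dx": 0.006,"dy": -0.001,"dz": 0.24,"yaw": 0.053,"claw": 1},{"dx": 0.006,"dy": -0.001,"dz": 0.24,"yaw": 0.053,"claw": 1},{"dx": 0.006,"dy": -0.001,"dz": 0.24,"yaw": 0.053,"claw": 1},{"dx": 0.006,"dy": -0.001,"dz": 0.24,"yaw": 0.053,"claw": 1},{"dx": 0.006,"dy": -0.001,"dz": 0.24,"yaw": 0.053,"claw": 1},{"dx": 0.006,"dy": -0.001,"dz": 0.24,"yaw": 0.053,"claw": 1}]'

```text
time: 3.15
tool_pos: [0.4785, -0.2484, 0.141]
tool_rot: [0.001, 0.813, 0.582, 0.0]
contact_force: [-0.0, 0.1, 6.5]
gripper_width: 0.199
grasp_force: 59.6
```

send_rows --increments '[{"yaw": 0.1,"claw": 1},{"yaw": 0.2,"claw": 1},{"yaw": 0.3,"claw": 1},{"yaw": 0.4,"claw": 1},{"yaw": 0.48,"claw": 1},{"yaw": 0.54,"claw": 1},{"yaw": 0.58,"claw": 1},{"yaw": 0.6,"claw": 1},{"yaw": 0.6,"claw": 1},{"yaw": 0.6,"claw": 1}]'

```text
invalid input
```

```bash
python3 - <<'E'
from h import *
p,R=tool(); s=manip.state(); print(s["time"],p,np.degrees(np.arctan2(R[1,0],R[0,0])),s["ft_torque"],s["contact_force"],s["gripper_width"],s["grasp_force"])
E
```

```text
3.15 [ 0.47848382 -0.24839124  0.14102529] 71.20900175361858 [-0.0202272  -0.05070494  0.00589613] [-0.00901412  0.14653226  6.52187332] 0.19903123796123567 59.62158679962158
```

send_rows --increments '[{"dx": 0,"dy": 0,"dz": 0,"yaw": 0.1,"claw": 1},{"dx": 0,"dy": 0,"dz": 0,"yaw": 0.2,"claw": 1},{"dx": 0,"dy": 0,"dz": 0,"yaw": 0.3,"claw": 1},{"dx": 0,"dy": 0,"dz": 0,"yaw": 0.4,"claw": 1},{"dx": 0,"dy": 0,"dz": 0,"yaw": 0.48,"claw": 1},{"dx": 0,"dy": 0,"dz": 0,"yaw": 0.54,"claw": 1},{"dx": 0,"dy": 0,"dz": 0,"yaw": 0.58,"claw": 1},{"dx": 0,"dy": 0,"dz": 0,"yaw": 0.6,"claw": 1},{"dx": 0,"dy": 0,"dz": 0,"yaw": 0.6,"claw": 1},{"dx": 0,"dy": 0,"dz": 0,"yaw": 0.6,"claw": 1}]'

```text
time: 4.4
tool_pos: [0.4784, -0.2484, 0.141]
tool_rot: [0.001, 0.985, 0.171, 0.001]
contact_force: [0.3, 0.2, 5.5]
gripper_width: 0.194
grasp_force: 59.8
```

```bash
python3 - <<'E'
from h import *
p,R=tool(); s=manip.state(); print(s["time"],p,np.degrees(np.arctan2(R[1,0],R[0,0])),s["ft_torque"],s["contact_force"],s["gripper_width"],s["grasp_force"])
E
```

```text
4.4 [ 0.47841407 -0.24841484  0.1410094 ] 19.711143883935744 [-0.02446419 -0.05397363  0.38682174] [0.32610334 0.2451768  5.46885695] 0.19425684559850284 59.80319917201996
```

send_rows --increments '[{"dx": 0,"dy": 0,"dz": 0,"yaw": 0,"claw": -1},{"dx": 0,"dy": 0,"dz": 0,"yaw": 0,"claw": -1},{"dx": 0,"dy": 0,"dz": 0,"yaw": 0,"claw": -1},{"dx": 0,"dy": 0,"dz": 0,"yaw": 0,"claw": -1},{"dx": 0,"dy": 0,"dz": -0.1,"yaw": 0,"claw": -1},{"dx": 0,"dy": 0,"dz": -0.2,"yaw": 0.05,"claw": -1},{"dx": 0,"dy": 0,"dz": -0.24,"yaw": 0.989,"claw": -1},{"dx": 0,"dy": 0,"dz": -0.24,"yaw": 0.989,"claw": -1},{"dx": 0,"dy": 0,"dz": -0.24,"yaw": 0.989,"claw": -1},{"dx": 0,"dy": 0,"dz": -0.24,"yaw": 0.989,"claw": -1},{"dx": 0,"dy": 0,"dz": -0.24,"yaw": 0.989,"claw": -1},{"dx": 0,"dy": 0,"dz": -0.24,"yaw": 0.989,"claw": -1},{"dx": 0,"dy": 0,"dz": -0.24,"yaw": 0.989,"claw": -1},{"dx": 0,"dy": 0,"dz": -0.24,"yaw": 0.989,"claw": -1},{"dx": 0,"dy": 0,"dz": -0.24,"yaw": 0.989,"claw": -1}]'

```text
time: 6.28
tool_pos: [0.4778, -0.248, 0.2599]
tool_rot: [-0.0, 0.842, -0.539, -0.0]
contact_force: [0.8, 1.0, -0.1]
gripper_width: 0.999
grasp_force: 0.0
```

```bash
python3 - <<'E'
from h import *
p,R=tool(); s=manip.state(); print(s["time"],p,np.degrees(np.arctan2(R[1,0],R[0,0])),s["joint_pos"].round(2))
np.savez("w2",p=p,R=R); im=snap("wrist","pics/w2.png"); hsv=cv2.cvtColor(im,cv2.COLOR_BGR2HSV)
b=cv2.inRange(hsv,(15,120,110),(30,255,255)); b[:190]=0;b[230:]=0;b[:,:240]=0;b[:,310:]=0
M=cv2.moments(b,True); u=(M["m10"]/M["m00"],M["m01"]/M["m00"]); print(u,M["m00"],wz(u,.146,p,R))
E
```

```text
6.275 [ 0.47777391 -0.24799004  0.25992057] -65.2943704179208 [-0.62 -0.16  1.8   0.    1.5   2.09]
(271.02793296089385, 210.37243947858474) 537.0 [ 0.47753735 -0.24803039  0.146     ]
```

View pics/w2.png

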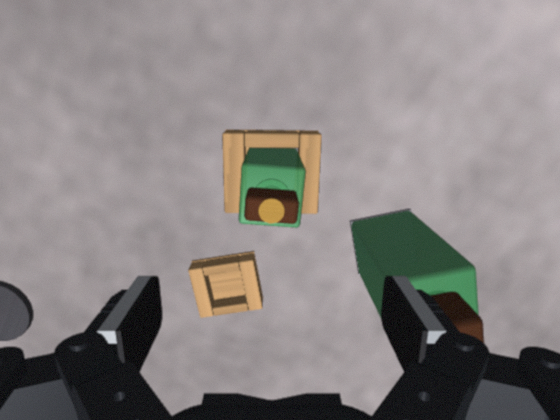

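The cap's wing now lies along the caddy's long side (disc at (271,210)), so it is shut. The big cruet at (420,260) is clear of the fingers' path.

send_rows --increments '[{"dx": 0,"dy": 0,"dz": 0.1,"yaw": 0,"claw": -1},{"dx": 0,"dy": 0,"dz": 0.2,"yaw": 0,"claw": -1},{"dx": 0,"dy": 0,"dz": 0.28,"yaw": 0,"claw": -1},{"dx": 0,"dy": 0,"dz": 0.32,"yaw": 0,"claw": -1},{"dx": 0,"dy": 0,"dz": 0.32,"yaw": 0,"claw": -1},{"dx": 0,"dy": 0,"dz": 0.32,"yaw": 0,"claw": 1},{"dx": 0,"dy": 0,"dz": 0.32,"yaw": 0,"claw": 1},{"dx": 0,"dy": 0,"dz": 0.32,"yaw": 0,"claw": 1},{"dx": 0,"dy": 0,"dz": 0.32,"yaw": 0,"claw": 1},{"dx": 0,"dy": 0,"dz": 0.32,"yaw": 0,"claw": 1},{"dx": 0,"dy": 0,"dz": 0.32,"yaw": 0,"claw": 1}]'

```text
time: 7.7
tool_pos: [0.479, -0.249, 0.1026]
tool_rot: [0.0, 0.842, -0.54, 0.002]
contact_force: [-2.5, 0.4, 5.4]
gripper_width: 0.557
grasp_force: 61.1
```

send_rows --increments '[{"dx": 0,"dy": 0,"dz": -0.014,"yaw": 0,"claw": 1},{"dx": 0,"dy": 0,"dz": -0.028,"yaw": 0,"claw": 1},{"dx": 0,"dy": 0,"dz": -0.028,"yaw": 0,"claw": 1},{"dx": -0.006,"dy": 0,"dz": -0.028,"yaw": 0,"claw": 1},{"dx": -0.012,"dy": 0,"dz": -0.028,"yaw": 0,"claw": 1},{"dx": -0.018,"dy": 0,"dz": -0.028,"yaw": 0,"claw": 1},{"dx": -0.024,"dy": 0,"dz": -0.028,"yaw": 0,"claw": 1},{"dx": -0.03,"dy": 0,"dz": -0.028,"yaw": 0,"claw": 1},{"dx": -0.03,"dy": 0,"dz": -0.028,"yaw": 0,"claw": 1}]'

```text
time: 8.82
tool_pos: [0.4734, -0.2372, 0.1167]
tool_rot: [0.002, 0.842, -0.54, 0.004]
contact_force: [2.8, -7.6, 1.2]
gripper_width: 0.554
grasp_force: 62.1
```

```bash
python3 - <<'E'
from h import *
p,R=tool(); s=manip.state(); print(s["time"],p,(R.T@(p-[.4778,-.248,0])),R[:,2].round(3),s["ft_torque"],R.T@s["contact_force"],s["gripper_width"],s["grasp_force"])
E
```

```text
8.825 [ 0.47341814 -0.23723186  0.11671375] [-0.01052572 -0.00069651 -0.116816  ] [ 0.005 -0.008 -1.   ] [-1.69677794 -0.56647095 -0.0962484 ] [ 8.08319425  0.58570981 -1.16773012] 0.5544573401153968 62.14422941207886
```

send_rows --increments '[{"dx": -0.008,"dy": 0,"dz": 0,"yaw": 0,"claw": 1},{"dx": -0.016,"dy": 0,"dz": 0,"yaw": 0,"claw": 1},{"dx": -0.024,"dy": 0,"dz": 0,"yaw": 0,"claw": 1},{"dx": -0.032,"dy": 0,"dz": 0,"yaw": 0,"claw": 1},{"dx": -0.04,"dy": 0,"dz": 0,"yaw": 0,"claw": 1},{"dx": -0.048,"dy": 0,"dz": 0,"yaw": 0,"claw": 1},{"dx": -0.048,"dy": 0,"dz": 0,"yaw": 0,"claw": 1}]'

```text
time: 9.7
tool_pos: [0.4634, -0.2151, 0.1166]
tool_rot: [0.002, 0.842, -0.54, 0.004]
contact_force: [1.8, -6.2, 1.1]
gripper_width: 0.548
grasp_force: 62.5
```

```bash
python3 - <<'E'
from h import *
p,R=tool(); s=manip.state(); print(s["time"],p,(R.T@(p-[.4778,-.248,0])),R[:,2].round(3),s["ft_torque"],R.T@s["contact_force"],s["gripper_width"],s["grasp_force"])
im=snap("wrist","pics/w3.png"); b=snap("scene","pics/s3.png"); b=cv2.resize(b[140:260,150:270],(420,420),interpolation=cv2.INTER_CUBIC); cv2.imwrite("pics/v3.png",np.hstack([cv2.resize(im,(380,285))[:, :],cv2.resize(b,(285,285))]))
E
```

```text
9.7 [ 0.46336056 -0.21508242  0.116589  ] [-0.03492704 -0.00080966 -0.11689528] [ 0.005 -0.007 -1.   ] [-1.5296434  -0.58323631 -0.09805249] [ 6.41578067  0.97496906 -1.00411966] 0.5476787171974463 62.53270983695984
```

View pics/v3.png

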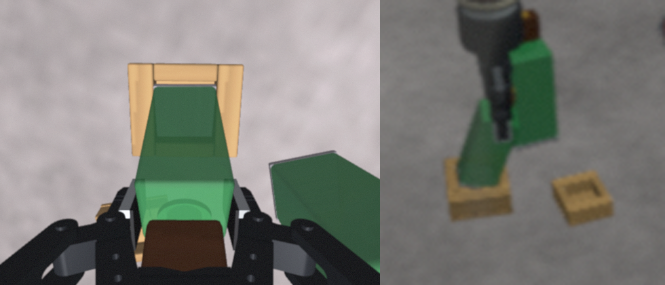

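The cruet is pivoting in the fingers against the pocket wall (about 22° now). I'll push on to about 35°.

send_rows --increments '[{"dx": -0.008,"dy": 0,"dz": 0,"yaw": 0,"claw": 1},{"dx": -0.016,"dy": 0,"dz": 0,"yaw": 0,"claw": 1},{"dx": -0.024,"dy": 0,"dz": 0,"yaw": 0,"claw": 1},{"dx": -0.032,"dy": 0,"dz": 0,"yaw": 0,"claw": 1},{"dx": -0.042,"dy": 0,"dz": 0,"yaw": 0,"claw": 1},{"dx": -0.042,"dy": 0,"dz": 0,"yaw": 0,"claw": 1}]'

```text
time: 10.55
tool_pos: [0.4539, -0.1953, 0.1154]
tool_rot: [0.001, 0.842, -0.54, 0.003]
contact_force: [2.5, -7.2, -1.7]
gripper_width: 0.552
grasp_force: 62.7
```

```bash
python3 - <<'E'
from h import *
p,R=tool(); s=manip.state(); print(s["time"],p,(R.T@(p-[.4778,-.248,0])),s["ft_torque"],R.T@s["contact_force"],s["grasp_force"])
E
```

```text
10.55 [ 0.4539476  -0.19534586  0.11541761] [-0.05703171 -0.00038758 -0.11580093] [-1.41905352 -0.66575833 -0.0575359 ] [7.52524972 0.72563708 1.75327275] 62.656763792037964
```

send_rows --increments '[{"dx": 0,"dy": 0,"dz": -0.04,"yaw": 0,"claw": 1},{"dx": 0,"dy": 0,"dz": -0.1,"yaw": 0,"claw": 1},{"dx": 0,"dy": 0,"dz": -0.18,"yaw": 0,"claw": 1},{"dx": 0,"dy": 0,"dz": -0.26,"yaw": 0,"claw": 1},{"dx": 0,"dy": 0,"dz": -0.34,"yaw": 0,"claw": 1},{"dx": 0,"dy": 0,"dz": -0.4,"yaw": 0,"claw": 1},{"dx": -0.02,"dy": -0.03,"dz": -0.42,"yaw": -0.06,"claw": 1},{"dx": -0.06,"dy": -0.07,"dz": -0.42,"yaw": -0.13,"claw": 1},{"dx": -0.1,"dy": -0.11,"dz": -0.42,"yaw": -0.22,"claw": 1},{"dx": -0.14,"dy": -0.15,"dz": -0.42,"yaw": -0.31,"claw": 1},{"dx": -0.18,"dy": -0.2,"dz": -0.42,"yaw": -0.4,"claw": 1},{"dx": -0.22,"dy": -0.24,"dz": -0.42,"yaw": -0.49,"claw": 1},{"dx": -0.26,"dy": -0.28,"dz": -0.42,"yaw": -0.58,"claw": 1},{"dx": -0.29,"dy": -0.32,"dz": -0.42,"yaw": -0.66,"claw": 1},{"dx": -0.32,"dy": -0.35,"dz": -0.42,"yaw": -0.72,"claw": 1},{"dx": -0.331,"dy": -0.372,"dz": -0.42,"yaw": -0.75,"claw": 1},{"dx": -0.331,"dy": -0.372,"dz": -0.42,"yaw": -0.76,"claw": 1},{"dx": -0.331,"dy": -0.372,"dz": -0.42,"yaw": -0.76,"claw": 1}]'

```text
time: 12.8
tool_pos: [0.5525, 0.034, 0.3237]
tool_rot: [0.0, 1.0, -0.001, -0.001]
contact_force: [-0.9, -0.4, -4.1]
gripper_width: 0.553
grasp_force: 62.8
```

```bash
python3 - <<'E'
from h import *
p,R=tool(); s=manip.state(); print(s["time"],p,np.degrees(np.arctan2(R[1,0],R[0,0])),s["ft_torque"],s["contact_force"],s["grasp_force"],s["gripper_width"])
im=snap("wrist","pics/w4.png"); b=snap("scene","pics/s4.png"); 
u=proj("scene",p).astype(int);print(u)
x,y=max(u[0]-70,0),max(u[1]-60,0); b=b[y:y+150,x:x+150]; print(x,y); cv2.imwrite("pics/v4.png",np.hstack([cv2.resize(im,(350,450)),cv2.resize(b,(450,450),interpolation=cv2.INTER_CUBIC)]))
E
```

```text
12.8 [0.55253272 0.03395125 0.32366444] -0.10537676868617979 [-0.01436522  0.08945275 -0.04785884] [-0.93618587 -0.38835999 -4.07669715] 62.77569651603699 0.5534619081391604
[277 151]
207 91
```

View pics/v4.png

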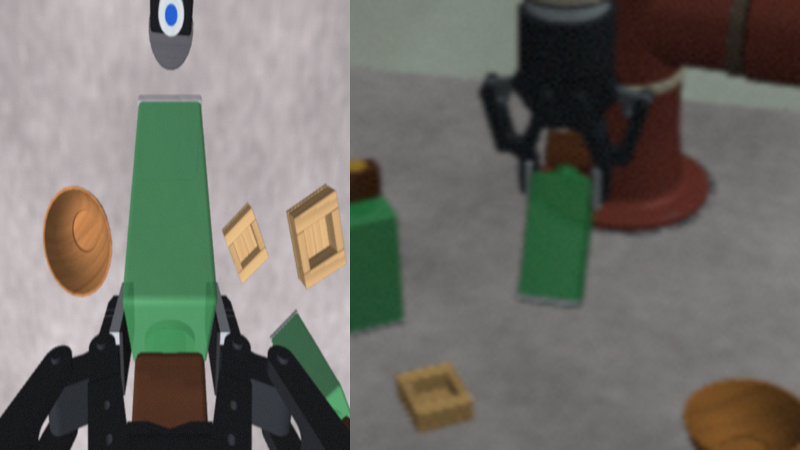

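Left panel (wrist): the cruet's forward face with its foot edge at wrist pixels (221..323, 90) and its top edge at (197..347, 278). Lens at (273,14). Right panel (scene): the cruet hangs tilted and free. Next I'll fit the pose from the face corners.

```bash
cat > pose.py <<'E'
from h import *
def cruet(f,p,R,show=False):
    im=cv2.imread(f);hsv=cv2.cvtColor(im,cv2.COLOR_BGR2HSV)
    g=cv2.inRange(hsv,(50,80,30),(85,255,255)); l,r=[],[]
    for v in range(120,255,5):
        u=np.where(g[v,180:370])[0]+180; l.append((u.min(),v)); r.append((u.max(),v))
    L=[np.polyfit([b for a,b in q],[a for a,b in q],1) for q in(l,r)]
    gc=cv2.GaussianBlur(im,(3,3),0).astype(float)[:,235:310].mean(1); d=np.abs(np.diff(gc,axis=0)).sum(1)
    v0=60+d[60:110].argmax()+.5; v1=262+d[262:295].argmax()+.5
    C=manip.camera_params("wrist");T=np.array(C["tool_from_camera"]);K=np.array(C["camera_matrix"])
    img=np.array([[np.polyval(L[0],v0),v0],[np.polyval(L[1],v0),v0],[np.polyval(L[1],v1),v1],[np.polyval(L[0],v1),v1]])
    # cruet frame: z to cap, face towards camera at +n; x_c right, face y=-24
    obj=np.array([[-24,-24,0],[24,-24,0],[24,-24,105],[-24,-24,105]])/1000.
    ok,rv,tv=cv2.solvePnP(obj,img,K,None); Rc=cv2.Rodrigues(rv)[0]
    rep=np.abs(cv2.projectPoints(obj,rv,tv,K,None)[0][:,0]-img).max()
    foot=p+R@(T[:3,:3]@tv[:,0]+T[:3,3]); ax=R@T[:3,:3]@Rc[:,2]
    return foot,ax,img.round(1),rep
E
python3 - <<'E'
from pose import *
p,R=tool(); f,a,i,rep=cruet("pics/w4.png",p,R); print(f,a,i.tolist(),rep); print("tilt",np.degrees(np.arccos(a[2])),"tcp-foot",p-f,(p-f)@a)
im=cv2.imread("pics/w4.png");b=cv2.inRange(cv2.cvtColor(im,cv2.COLOR_BGR2HSV),(105,150,80),(125,255,255));b[60:]=0;M=cv2.moments(b,True);u=(M["m10"]/M["m00"],M["m01"]/M["m00"]);print(u,M["m00"]);l=wz(u,.078,p,R);print("lens",l)
A=np.array([-np.sin(.61),0.013,np.cos(.61)]); L=np.array([.6927,.031,.078]); print("goal foot",L+.15*A, (f-L)@A, np.linalg.norm(np.cross(f-L,A)),np.degrees(np.arccos(a@A)))
E
```

```text
[0.64631139 0.03443218 0.26190085] [-5.35496305e-01  6.94092460e-04  8.44537285e-01] [[222.9, 94.5], [319.2, 94.5], [345.4, 278.5], [196.6, 278.5]] 0.3712303260007559
tilt 32.37760639293767 tcp-foot [-0.09368477 -0.00059718  0.06206028] 0.10257965711323073
(273.4468085106383, 13.553191489361701) 282.0
lens [0.69331621 0.03235735 0.078     ]
goal foot [0.60676988 0.03295    0.2009472 ] 0.17735310684935207 0.06734360509688928 2.561606521871492
```

send_rows --increments '[{"dx": 0.004,"dy": 0.002,"dz": 0.025,"yaw": 0,"claw": 1},{"dx": 0.004,"dy": 0.002,"dz": 0.05,"yaw": 0,"claw": 1},{"dx": 0.004,"dy": 0.002,"dz": 0.074,"yaw": 0,"claw": 1},{"dx": 0.004,"dy": 0.002,"dz": 0.074,"yaw": 0,"claw": 1},{"dx": 0.004,"dy": 0.002,"dz": 0.074,"yaw": 0,"claw": 1},{"dx": 0.004,"dy": 0.002,"dz": 0.074,"yaw": 0,"claw": 1},{"dx": 0.004,"dy": 0.002,"dz": 0.074,"yaw": 0,"claw": 1},{"dx": 0.004,"dy": 0.002,"dz": 0.074,"yaw": 0,"claw": 1}]'

```text
time: 13.9
tool_pos: [0.555, 0.0335, 0.2873]
tool_rot: [0.0, 1.0, -0.0, 0.0]
contact_force: [-0.6, 0.2, -3.4]
gripper_width: 0.545
grasp_force: 62.8
```

```bash
sed -i 's/-24,-24,0\],\[24,-24,0\],\[24,-24,105\],\[-24,-24,105/-24,24,0],[24,24,0],[24,24,105],[-24,24,105/' pose.py; python3 - <<'E'
from pose import *
p,R=tool(); s=manip.state(); print(s["time"],p,s["grasp_force"],np.abs(s["joint_vel"]).max()); snap("wrist","pics/w5.png"); f,a,i,rep=cruet("pics/w5.png",p,R); print(f,a,i.tolist(),rep); print("tilt",np.degrees(np.arccos(a[2])),(p-f)@a,np.cross(p-f,a))
A=np.array([-np.sin(.61),0.013,np.cos(.61)]); L=np.array([.6927,.0315,.078]); d=f-L; print("along",d@A,"off",d-(d@A)*A,np.degrees(np.arccos(a@A)))
b=snap("scene","pics/s5.png")[130:290,200:360]; cv2.imwrite("pics/v5.png",cv2.resize(b,(560,560),interpolation=cv2.INTER_CUBIC))
E
```

```text
13.9 [0.55497059 0.03350543 0.28732634] 62.75165677070618 0.0020417981744169783
[0.60817364 0.03438021 0.19970452] [-0.53547636 -0.00154083  0.84454881] [[222.9, 94.5], [318.9, 94.5], [345.7, 278.5], [196.6, 278.5]] 0.19719155283243595
tilt 32.37637312202812 0.10249122660302985 [-0.00060378 -0.00198684 -0.00038645]
along 0.14821471252085155 off [0.00038102 0.00095342 0.00022062] 2.6010855137571127
```

View pics/v5.png

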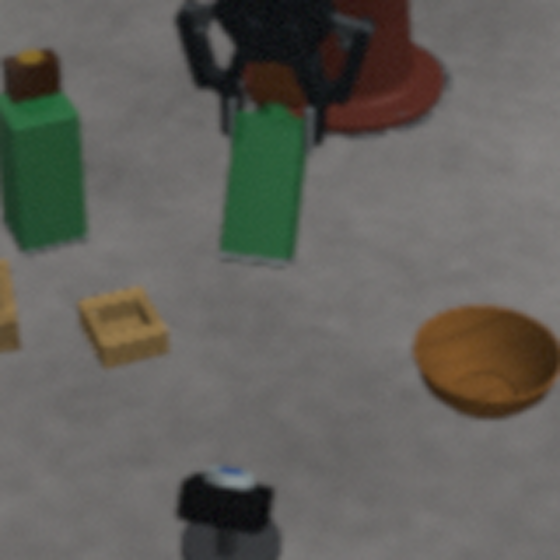

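The cruet hangs still. Its foot edge is at crop (258,258), facing the lens at crop (230,472). By the fit it is 148 mm out, about 1 mm off the axis and 2.6° off parallel, so I'm handing in.

```bash
python3 -c "
from plant import manip
print(manip.job_done())"
```

```text
the job is handed in; nothing more can be done
None
```

I turned the cap shut with the cruet in its caddy, lifted the cruet out, and handed the job in with it held still in front of the lens; the fit puts its foot 148 mm out, about 1 mm off the line of sight and 2.6° off square, but I got no verdict back from the judge.

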